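Chuck the countersink and tighten the collet nut

ROBOT

A 6-joint arm with a two-finger parallel gripper is mounted at the origin on the work surface. World frame = base frame: x ahead of the robot, y to its left, z up, the work surface at z = 0. Lengths are in mm, angles in rad, forces in N, time in s.
With the tool pointing down it reaches from about 275 to 750 mm from the base axis. Payload 10.2 kg.
Tool frame: the origin (TCP) lies midway between the tips of the shut fingers; the grasp point (between the pads) lies 19 mm behind it; z points along the fingers, y is the line along which they close (so a half turn about z gives the same grasp; the last joint's range is limited). The gripper opens to 85 mm and grips with 20 to 120 N. Pads are 22 mm wide; open, the fingers measure 114 mm over their backs; the gripper's body (76 mm by 85 mm) begins 54 mm behind the grasp point. The pads swing forward as they close: fully open they stand 13 mm farther back than shut.
Start: joints at [0.891, 0.313, 1.498, -0, 1.331, -0.223], TCP at [231.579, 471.171, 231.294] pointing down, gripper open.
Joint ranges: [-2.94, 2.94], [-0.97, 2.17], [0.19, 2.56], [-1.23, 4.37], [0.02, 3.11], [-2.88, 2.88]. Speed limits (rad/s): [2.39, 2.39, 3.01, 3.14, 3.14, 3.14].

INTERFACE

Orientations are given as a unit quaternion [w, x, y, z].
In Python, from rig import sense, capture, finish_job, find_in, place_of gives the robot as it stands. The module is installed in compiled form; this text tells all that it offers.
- The arm moves only by the shell command python3 -m jog 'ROWS' [FORCE]. ROWS is JSON, a list of rows, each an object of numbers: "tx", "ty", "tz": the shift along the tool's x, y, z in mm; "ax", "ay", "az": the turn, a rotation vector about the tool's x, y, z in rad; "jaw": the closure, from -1 (fully open) to 1 (shut), so that 0 is half open. In form: [{"tx": .., "ty": .., "tz": .., "ax": .., "ay": .., "az": .., "jaw": ..}, ...]. A call has 1 to 5 rows; each row shifts and turns the commanded pose from where the row before left it, along the tool's axes as they then stand; what a row does not reach is not made up. A row lasts 1/8 s, in which the tool goes at most 62.5 mm and 10.7 degrees, less where a joint would pass 70% of its speed; a pose out of reach is approached as far as the arm can. A call with a gripper value outside its range is refused whole. The fingers move at their own pace and stop on an object; FORCE is the grip in N (left out, the last holds). Time passes only in rows, so rows that do not move let the fingers close. It gives the time, the measured TCP pose, the force, the opening and the grip force at its end, in the units of the state.
- sense(): the state, without advancing time (a new reading comes with each control period).
- capture(name): name is "side" or "top"; returns a dict with "color" (480x640x3 uint8, red, green, blue), "depth" (480x640 float32, mm along the optical axis (not along the pixel's ray), 0 where there is no reading), "fx", "fy", "cx", "cy" (pixels), "k1" (the pictures are not rectified: a ray, as slopes to the right and down, at radius r is drawn at 1 + k1 r^2 times it, then the intrinsics apply), "camera_from_world" (4x4, takes a point from world to camera coordinates). Camera axes: x right, y up, looking along -z (the intrinsics and any distortion apply to the point x, -y, -z); pixel columns grow to the right and rows downward; lengths in mm; the calibration is good to about 2 mm. A picture is of the moment at which its call begins.
- finish_job(): hands the job in; it is judged then, once.
Trained networks look in the newest picture that a camera, given by its name, has taken for a name from the list of things; names that differ only in an ending like _2 or _b are one class to them, and where a whole thing is asked for, a point or a joint stands for the part that bears it (a point fixed in the world has none). Each returns a list of dicts, best first, with "conf" (0 to 1); they miss things now and then, are a little off and sometimes report something else, mostly with a low value. They report only what shows in the picture. A call takes as long as a camera call.
- find_in(query, camera): "centre" ([column, row] in pixels, amid what is visible of it).
- place_of(query, camera): "centre" ([column, row] in pixels: a listed point, or the origin of a listed thing).
The state is a dict: "time_s": time; "joints": joint angles; "dq": joint speeds; "tau": joint torques, N m; "eef_pos": TCP position; "ee_rot": TCP orientation; "force": force on the tool from outside, world axes, zero at the start; "wrist_torque": the same for the moment, N m; "grip_width": opening from 0.0 (shut) to 1.0 (fully open); "grip_force": force on a finger pad.
Only numpy, scipy, OpenCV 4.12 (cv2) and the standard library are available. Lean on these libraries where they do the work, as an engineer would, in place of code of your own. Each camera call takes 0.05 s, during which the arm holds its last target. There are 200 camera calls.

TASK

Take the countersink - the cutter with the red sleeve and the cone head - out of the wooden rack and set it shank down, fully home, in the open collet chuck on the bench. Let go of it, then swing the orange-handled lever of the chuck's nut clockwise (seen from above) up to its stop so that the collet grips the tool, and let go of the lever.

Things in the scene. Friction and masses are not known exactly. Their poses are not given: they have to be found in the camera images.
- countersink: Round tool, z along its axis; origin: underside of its steel flange (36 dia, z 0 to 4). Below: shank 16 dia to z -40, last 10 tapering to 6 dia. Above: red sleeve 26 dia, z 4 to 38 (grip about z 26), then a cone to z 56. 0.12 kg. Starts upright, flange on a wooden rack 50 high, in one of 3 holes 75 apart; like cutters (green sleeve, ball; yellow, flat) fill the others.
- chuck: Collet chuck fixed to the bench; origin: underside centre, on the bench, z up along the bore. Blue body, steel nose 46 dia, rim 70 above the origin: there the flange of a tool fully home lies. Bore 46 deep; 3 brass segments leave 24 dia at nut 0, close 6.7 per rad, and centre and grip a 16 shank from 1.2 rad. Nut 81 dia round the nose, 50 to 65 up.
- nut (a joint): Turn of the nut in rad, positive clockwise from above, about the vertical through the chuck's origin. Starts open between 0 and 0.3; firm stop, tight, at 1.35. About 2 N at the handle turns it, some 5 N as the collet grips; it stays where it is left.
- handle (a point): Centre of the orange upright handle at the end of the nut's lever: cylinder 22 dia, 54 tall, spinning freely on its pin, so the hand need not turn with it. It stands 110 from the nut's axis, centre 94 above the bench; below it the lever bar (12 dia, 57.5 above the bench) runs to the nut.

How it is judged (in metres and radians):
On the way, in this order (a step that is already met when the one before it is completed fails the run):
1. the countersink stands fully home in the chuck and is let go (horizontal distance between countersink and chuck below 0.01 m and z of countersink in the frame of chuck below 0.076 m and angle between countersink's own z axis and vertical below 0.17 rad and contact force between the fingers and countersink below 0.1 N), for 0.2 s.
2. the nut is turned clockwise until the collet grips (value of joint nut above 1.2 rad), for 0.2 s.
At the end, for the whole second after the job is handed in: The countersink rests shank down in the chuck, released, upright within 10 degrees, within 10 mm of its axis, flange within 6 mm of the rim; the nut stands clockwise at 1.2 rad or more and the collet bears on the tool with over 4 N (value of joint nut above 1.2 rad and contact force between chuck and countersink above 4 N and horizontal distance between countersink and chuck below 0.01 m and z of countersink in the frame of chuck below 0.076 m and angle between countersink's own z axis and vertical below 0.17 rad and linear speed of countersink below 0.02 m/s); the robot touches nothing.
It also fails if it takes over 51 s, if anything falls off the work surface, if the arm or the gripper's body presses on something with over 40 N, if the wrist force passes 120 N, or if a joint passes its speed limit or range.

## Working session

There is one attempt and no reset: what is moved stays moved. The work goes in short steps, Python scripts to look and compute and a shell command to move; the robot and the scene stay as the last step left them, time stands still between calls to the robot, and variables do not carry over. Pictures are saved under pics/ and viewed, at most 10 in all, crops included, and the job is handed in when it is done.

```bash
mkdir -p pics; cat > h.py <<'E'
import numpy as np, cv2
from rig import *
def ray(c,uv):
    K=np.array([[c["fx"],0,c["cx"]],[0,c["fy"],c["cy"]],[0,0,1.]])
    p=cv2.undistortPoints(np.array([[uv]],float),K,np.array([c["k1"],0,0,0.]))[0,0]
    T=np.array(c["camera_from_world"]);R=T[:3,:3];o=-R.T@T[:3,3]
    return o,R.T@np.array([p[0],-p[1],-1.])
def atz(c,uv,z):
    o,d=ray(c,uv);return o+d*(z-o[2])/d[2]
def dep(c,uv):
    o,d=ray(c,uv);u,v=np.round(uv).astype(int)
    z=np.median(c["depth"][v-1:v+2,u-1:u+2]);return o+d*z
def save(c,n): cv2.imwrite(f"pics/{n}.png",c["color"][:,:,::-1])
def tri(c1,u1,c2,u2):
    o1,d1=ray(c1,u1);o2,d2=ray(c2,u2)
    s=np.linalg.lstsq(np.stack([d1,-d2],1),o2-o1,rcond=None)[0]
    a=o1+s[0]*d1;b=o2+s[1]*d2;return (a+b)/2,np.linalg.norm(a-b)
E
python3 - <<'E'
from h import *
np.set_printoptions(precision=1,suppress=True)
C={}
for n in("side","top"):
    C[n]=c=capture(n);save(c,n+"0")
    o,_=ray(c,(320,240));print(n,o)
    for q in("countersink","chuck","handle"):
        for f in(find_in,place_of):
            for r in f(q,n)[:3]:
                print(n,q,f.__name__,r["conf"],np.array(r["centre"]),dep(c,r["centre"]),atz(c,r["centre"],{"countersink":50,"chuck":0,"handle":94}[q]))
s=sense();print(s)
E
```

```text
side [160.5 317.4 654. ]
side countersink call 0.84 [387.1 188.4] [ 504.3 -191.1   78.8] [ 521.5 -216.6   50. ]
side countersink call 0.59 [386.9 190.8] [ 504.4 -191.8   72.3] [ 517.6 -211.3   50. ]
side chuck call 0.89 [277.4 304. ] [471.2 103.3  64.4] [505.2  79.9   0. ]
side chuck call 0.97 [282.  308.4] [461.  103.4  63.7] [493.5  80.3   0. ]
side chuck call 0.25 [387.3 194.8] [ 502.5 -192.    63.3] [ 539.2 -246.6    0. ]
side handle call 0.59 [200.9 287.5] [544.5 177.2 110.3] [556.1 173.   94. ]
side handle call 0.85 [203.8 290. ] [543.  175.  103.4] [549.5 172.6  94. ]
top [372.7 -32.  898.6]
top countersink call 0.88 [438.7 256.8] [ 503.4 -194.6   93.2] [ 510.4 -203.4   50. ]
top countersink call 0.75 [439.4 256.6] [ 503.7 -195.8   93.2] [ 510.7 -204.6   50. ]
top chuck call 0.68 [271.9 275. ] [490.8  83.8  24.1] [494.1  87.    0. ]
top chuck call 0.96 [273.9 276.3] [488.5  80.4  23.6] [491.6  83.4   0. ]
top handle call 0.56 [213.  236.4] [542.8 165.6 118.7] [548.2 171.9  94. ]
top handle call 0.78 [212.5 235.1] [544.5 166.  120.7] [550.4 172.8  94. ]
{'time_s': 0.7, 'joints': array([ 0.9,  0.3,  1.5,  0. ,  1.3, -0.2]), 'dq': array([ 0.,  0.,  0., -0.,  0., -0.]), 'tau': array([ -0. , -41.2, -26. ,  -0. ,   0. ,   0. ]), 'eef_pos': array([231.6, 471.2, 231.3]), 'ee_rot': array([0. , 0.2, 1. , 0. ]), 'force': array([-0. , -0.9, -0.3]), 'wrist_torque': array([ 0.,  0., -0.]), 'grip_force': 0.0, 'grip_width': 1.0011998284680517}
```

View pics/side0.png

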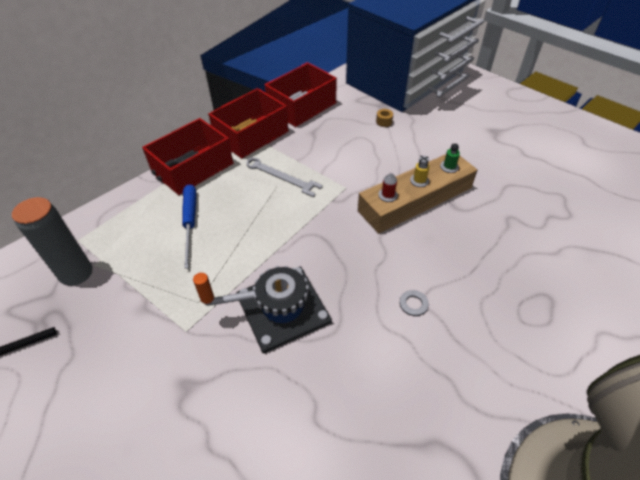

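View pics/top0.png

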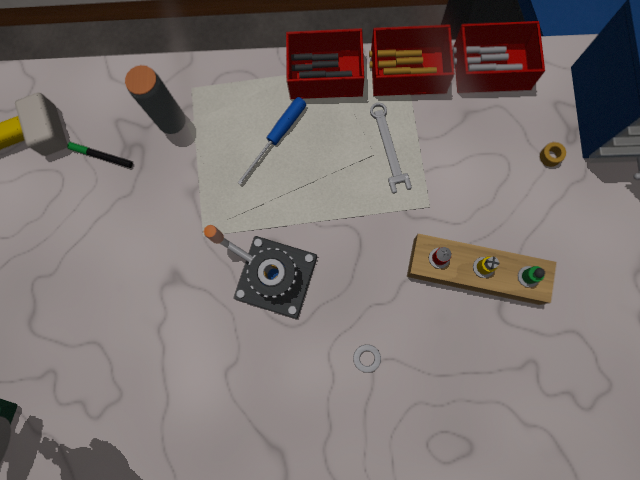

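The side view shows the red countersink at (388,187) at the near end of the rack, the chuck at (282,290) and the handle at (203,289). The top view has them at (440,257), (272,271) and (213,235), so the networks agree with the pictures. Next I refine the positions from the depth clouds.

```bash
cat >> h.py <<'E'
def cloud(c):
    v,u=np.mgrid[0:480,0:640];K=np.array([[c["fx"],0,c["cx"]],[0,c["fy"],c["cy"]],[0,0,1.]])
    p=cv2.undistortPoints(np.stack([u,v],-1).reshape(-1,1,2).astype(float),K,np.array([c["k1"],0,0,0.]))[:,0]
    z=c["depth"].reshape(-1,1);T=np.array(c["camera_from_world"])
    P=np.c_[p[:,0]*z[:,0],-p[:,1]*z[:,0],-z[:,0]]
    W=(P-T[:3,3])@T[:3,:3];W[z[:,0]==0]=np.nan
    return W.reshape(480,640,3)
E
python3 - <<'E'
from h import *
np.set_printoptions(precision=1,suppress=True)
def near(W,p,r,lo,hi):
    m=(np.hypot(W[...,0]-p[0],W[...,1]-p[1])<r)&(W[...,2]>lo)&(W[...,2]<hi);return m
def cir(P):
    A=np.c_[2*P[:,:2],np.ones(len(P))];s=np.linalg.lstsq(A,(P[:,:2]**2).sum(1),rcond=None)[0];return s[:2],np.sqrt(s[2]+s[:2]@s[:2])
for n in("side","top"):
    c=capture(n);W=cloud(c)
    I=c["color"].astype(int)
    print(n)
    for nm,p in(("cs",(503.5,-195)),):
        for lo,hi in((57,80),(80,90),(92,110)):
            P=W[near(W,p,20,lo,hi)];print(nm,lo,len(P),P.mean(0) if len(P) else '',cir(P) if len(P)>5 else '')
    P=W[near(W,(492,82),30,66,75)];print("rim",len(P),P.mean(0),cir(P), (P.min(0)+P.max(0))/2,P.max(0)-P.min(0))
    P=W[near(W,(546,171),25,112,128)];print("hnd",len(P),P.mean(0),(P.min(0)+P.max(0))/2)
    M=near(W,(560,-230),150,45,54);P=W[M];r=cv2.minAreaRect(P[:,:2].astype(np.float32));print("rack",r,P.mean(0))
    print(atz(c,(272,271) if n=="top" else (281,287),70))
    for x in place_of("countersink",n)[:1]: print(x)
E
```

```text
side
cs 57 136 [ 504.6 -194.4   68.1] (array([ 509.4, -201.3]), np.float64(11.634524558435837))
cs 80 70 [ 505.  -195.4   85.3] (array([ 510.1, -202.4]), np.float64(11.901672013976759))
cs 92 90 [ 507.7 -198.9   97.6] (array([ 508.7, -200.1]), np.float64(6.603296523465945))
rim 474 [490.1  81.7  68.9] (array([490.5,  81.5]), np.float64(18.87346172281469)) [492.4  81.4  69. ] [49.7 57.5  6. ]
hnd 188 [549.8 172.1 119.2] [551.2 171.4 117.4]
rack ((495.5850830078125, -259.5531005859375), (205.69033813476562, 73.5090103149414), 75.98571014404297) [ 493.1 -245.2   50.1]
[486.9  81.5  70. ]
{'centre': [387.1, 194.0], 'conf': 0.7}
top
cs 57 53 [ 503.2 -194.5   68.4] (array([ 509.1, -203.1]), np.float64(13.11008729803103))
cs 80 45 [ 503.5 -197.3   86.3] (array([ 508.6, -202.9]), np.float64(12.239193518106754))
cs 92 138 [ 508.  -201.9   97.6] (array([ 508.5, -202.6]), np.float64(7.543646393998694))
rim 510 [490.8  80.   69.4] (array([491.1,  80.6]), np.float64(20.062050094512546)) [492.   81.4  69.9] [57.6 57.3  7.7]
hnd 154 [551.  169.8 120.3] [551.4 170.1 118.5]
rack ((494.52099609375, -260.37908935546875), (203.97659301757812, 71.33201599121094), 76.13701629638672) [ 495.5 -254.8   49.9]
[491.3  77.5  70. ]
{'centre': [437.9, 257.4], 'conf': 0.68}
```

```bash
cat >> h.py <<'E'
from scipy.spatial.transform import Rotation as Ro
def go(x,y,z,yaw=None):
    s=sense();w,a,b,c=s["ee_rot"];R=Ro.from_quat([a,b,c,w]).as_matrix()
    d=R.T@(np.array([x,y,z])-s["eef_pos"])
    print("t",round(s["time_s"],2),"pos",np.round(s["eef_pos"],1),"tool d",np.round(d,1),"yaw y",round(np.degrees(np.arctan2(R[1,1],R[0,1])),1),"z",np.round(R[:,2],3),"j",np.round(s["joints"],2),"F",np.round(s["force"],1),"gw",round(s["grip_width"],3),"gf",round(s["grip_force"],1))
    if yaw is not None:
        y=np.radians(yaw);Y=np.array([np.cos(y),np.sin(y),0])
        Rg=np.stack([np.cross(Y,[0,0,-1]),Y,[0,0,-1]],1)
        print("rotvec",np.round(Ro.from_matrix(R.T@Rg).as_rotvec(),3))
E
python3 -c "
from h import *
go(509,-202,160,-14);go(509,-202,160,166)
s=sense();print(s['ee_rot'])"
```

```text
t 0.9 pos [231.6 471.2 231.3] tool d [-545.9 -481.8   71.3] yaw y 63.8 z [ 0.  0. -1.] j [ 0.89  0.31  1.5   0.    1.33 -0.22] F [-0.3 -0.2  1.4] gw 1.0 gf 0.0
rotvec [ 0.    -0.     1.358]
t 0.9 pos [231.6 471.2 231.3] tool d [-545.9 -481.8   71.3] yaw y 63.8 z [ 0.  0. -1.] j [ 0.89  0.31  1.5   0.    1.33 -0.22] F [-0.3 -0.2  1.4] gw 1.0 gf 0.0
rotvec [ 0.     0.    -1.783]
[6.34823302e-06 2.26439314e-01 9.74025275e-01 2.94827507e-05]
```

```bash
python3 -m jog '[{"tx":-55,"az":0.104},{"tx":-60,"az":0.104},{"tx":-60,"az":0.104},{"tx":-60,"az":0.104},{"tx":-60,"az":0.104}]' && python3 -m jog '[{"tx":-60,"az":0.104},{"tx":-60,"az":0.104},{"tx":-60,"az":0.104},{"tx":-60,"az":0.104},{"tx":-60,"az":0.104}]'; python3 -c "
from h import *
go(509,-202,160,-14)"
```

```text
t 0.9 pos [231.6 471.2 231.3] tool d [-545.9 -481.8   71.3] yaw y 63.8 z [ 0.  0. -1.] j [ 0.89  0.31  1.5   0.    1.33 -0.22] F [-0.3 -0.2  1.4] gw 1.0 gf 0.0
rotvec [ 0.    -0.     1.358]schema error: expected keys tx, ty, tz, ax, ay, az, jaw
```

```bash
python3 -m jog '[{"tx":-55,"ty":0,"tz":0,"ax":0,"ay":0,"az":0.104,"jaw":-1},{"tx":-60,"ty":0,"tz":0,"ax":0,"ay":0,"az":0.104,"jaw":-1},{"tx":-60,"ty":0,"tz":0,"ax":0,"ay":0,"az":0.104,"jaw":-1},{"tx":-60,"ty":0,"tz":0,"ax":0,"ay":0,"az":0.104,"jaw":-1},{"tx":-60,"ty":0,"tz":0,"ax":0,"ay":0,"az":0.104,"jaw":-1}]' && python3 -m jog '[{"tx":-60,"ty":0,"tz":0,"ax":0,"ay":0,"az":0.104,"jaw":-1},{"tx":-60,"ty":0,"tz":0,"ax":0,"ay":0,"az":0.104,"jaw":-1},{"tx":-60,"ty":0,"tz":0,"ax":0,"ay":0,"az":0.104,"jaw":-1},{"tx":-60,"ty":0,"tz":0,"ax":0,"ay":0,"az":0.104,"jaw":-1},{"tx":-60,"ty":0,"tz":0,"ax":0,"ay":0,"az":0.104,"jaw":-1}]'; python3 -c "
from h import *
go(509,-202,160,-14)"
```

```text
time_s: 1.52
eef_pos: [462.0, 288.8, 231.2]
ee_rot: [0.0, 0.471, 0.882, 0.0]
force: [0.0, -0.3, 0.6]
grip_width: 1.0
grip_force: 0.0
time_s: 2.15
eef_pos: [572.8, 13.4, 231.2]
ee_rot: [0.0, 0.682, 0.732, 0.0]
force: [0.5, 0.7, 0.4]
grip_width: 0.999
grip_force: 0.0
t 2.15 pos [572.8  13.4 231.2] tool d [-210.4  -78.8   71.2] yaw y 4.0 z [ 0.  0. -1.] j [-0.18  0.42  1.35  0.    1.37 -0.25] F [0.5 0.7 0.4] gw 0.999 gf 0.0
rotvec [ 0.    -0.     0.315]
```

```bash
python3 -m jog '[{"tx":-50,"ty":-14,"tz":14,"ax":0,"ay":0,"az":0.08,"jaw":-1},{"tx":-50,"ty":-14,"tz":14,"ax":0,"ay":0,"az":0.08,"jaw":-1},{"tx":-50,"ty":-14,"tz":14,"ax":0,"ay":0,"az":0.08,"jaw":-1},{"tx":-45,"ty":-14,"tz":14,"ax":0,"ay":0,"az":0.075,"jaw":-1},{"tx":0,"ty":0,"tz":0,"ax":0,"ay":0,"az":0,"jaw":-1}]'; python3 - <<'E'
from h import *
go(509,-202,160,-14)
c=capture("side");save(c,"s1");print(place_of("countersink","side")[:1])
E
```

```text
time_s: 2.78
eef_pos: [506.9, -178.3, 174.4]
ee_rot: [-0.001, 0.788, 0.615, -0.0]
force: [1.2, 1.0, -0.4]
grip_width: 0.999
grip_force: 0.0
t 2.77 pos [ 506.9 -178.3  174.4] tool d [-22.5   7.8  14.3] yaw y -14.1 z [-0.002  0.001 -1.   ] j [-0.56  0.39  1.54 -0.    1.21 -0.31] F [ 1.2  1.  -0.4] gw 0.999 gf 0.0
rotvec [-0.002 -0.    -0.001]
[{'centre': [389.0, 193.4], 'conf': 0.68}]
```

View pics/s1.png

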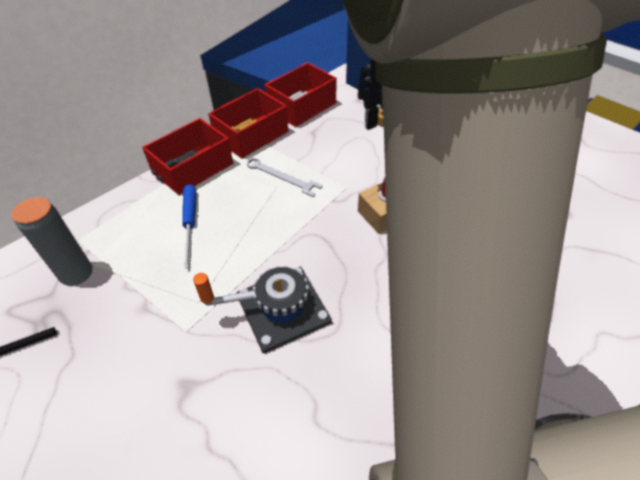

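The arm now hides the rack at (390,200) from the side camera, so I align and descend on the measured position.

```bash
python3 -m jog '[{"tx":-22.5,"ty":8,"tz":0,"ax":0,"ay":0,"az":0,"jaw":-1},{"tx":0,"ty":0,"tz":35,"ax":0,"ay":0,"az":0,"jaw":-1},{"tx":0,"ty":0,"tz":35,"ax":0,"ay":0,"az":0,"jaw":-1},{"tx":0,"ty":0,"tz":0,"ax":0,"ay":0,"az":0,"jaw":-1}]'; python3 - <<'E'
from h import *
go(509,-202,58,-14)
c=capture("top");save(c,"t1");print(place_of("countersink","top")[:1])
E
```

```text
time_s: 3.38
eef_pos: [510.3, -199.5, 103.7]
ee_rot: [-0.002, 0.787, 0.617, -0.001]
force: [0.1, -0.5, 0.8]
grip_width: 1.002
grip_force: 0.0
t 3.38 pos [ 510.3 -199.5  103.7] tool d [-2.7 -0.5 45.7] yaw y -13.8 z [-0.003  0.002 -1.   ] j [-0.59  0.5   1.59 -0.    1.06 -0.35] F [ 0.1 -0.5  0.8] gw 1.002 gf 0.0
rotvec [-0.004 -0.001  0.004]
[]
```

View pics/t1.png

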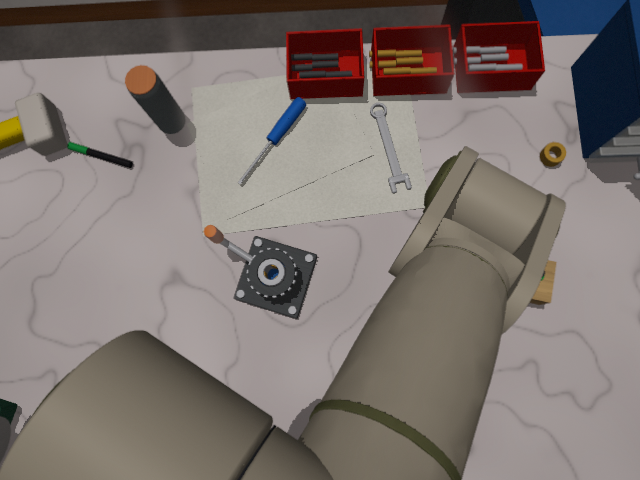

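The arm hides the tool here too, and the chuck at (272,271) has not changed. I descend and grip.

```bash
python3 -m jog '[{"tx":-2.5,"ty":-0.5,"tz":15,"ax":0,"ay":0,"az":0,"jaw":-1},{"tx":0,"ty":0,"tz":16,"ax":0,"ay":0,"az":0,"jaw":-1},{"tx":0,"ty":0,"tz":15,"ax":0,"ay":0,"az":0,"jaw":-1},{"tx":0,"ty":0,"tz":0,"ax":0,"ay":0,"az":0,"jaw":-1}]'; python3 -m jog '[{"tx":0,"ty":0,"tz":0,"ax":0,"ay":0,"az":0,"jaw":0},{"tx":0,"ty":0,"tz":0,"ax":0,"ay":0,"az":0,"jaw":0.6},{"tx":0,"ty":0,"tz":0,"ax":0,"ay":0,"az":0,"jaw":0.6},{"tx":0,"ty":0,"tz":0,"ax":0,"ay":0,"az":0,"jaw":0.6},{"tx":0,"ty":0,"tz":0,"ax":0,"ay":0,"az":0,"jaw":0.6}]' 40; python3 -c "
from h import *
go(509,-202,58,-14)"
```

```text
time_s: 3.98
eef_pos: [509.0, -201.8, 57.9]
ee_rot: [-0.001, 0.787, 0.617, -0.0]
force: [-0.3, -0.2, 0.4]
grip_width: 1.0
grip_force: 0.0
time_s: 4.6
eef_pos: [509.9, -202.3, 59.8]
ee_rot: [0.0, 0.787, 0.617, 0.0]
force: [-0.7, 0.2, 4.6]
grip_width: 0.292
grip_force: 39.3
t 4.6 pos [ 509.9 -202.3   59.8] tool d [ 0.1 -0.9  1.8] yaw y -13.8 z [ 0.001 -0.    -1.   ] j [-0.59  0.56  1.62 -0.    0.96 -0.35] F [-0.7  0.2  4.6] gw 0.292 gf 39.3
rotvec [0.001 0.    0.003]
```

```bash
python3 -m jog '[{"tx":0,"ty":0,"tz":-10,"ax":0,"ay":0,"az":0,"jaw":1},{"tx":0,"ty":0,"tz":-25,"ax":0,"ay":0,"az":0,"jaw":1},{"tx":0,"ty":0,"tz":-35,"ax":0,"ay":0,"az":0,"jaw":1},{"tx":0,"ty":0,"tz":-40,"ax":0,"ay":0,"az":0,"jaw":1},{"tx":0,"ty":0,"tz":0,"ax":0,"ay":0,"az":0,"jaw":1}]' 60; python3 -c "
from h import *
go(491.3,81,168,-14)"
```

```text
time_s: 5.22
eef_pos: [510.6, -202.8, 172.3]
ee_rot: [0.003, 0.787, 0.617, 0.001]
force: [-0.2, 0.4, -2.2]
grip_width: 0.283
grip_force: 59.1
t 5.22 pos [ 510.6 -202.8  172.3] tool d [271.  -86.5   3.4] yaw y -13.8 z [ 0.005 -0.003 -1.   ] j [-0.59  0.41  1.51  0.    1.21 -0.35] F [-0.2  0.4 -2.2] gw 0.283 gf 59.1
rotvec [0.005 0.002 0.003]
```

```bash
python3 -m jog '[{"tx":45,"ty":-14,"tz":0,"ax":0,"ay":0,"az":0,"jaw":1},{"tx":50,"ty":-16,"tz":0,"ax":0,"ay":0,"az":0,"jaw":1},{"tx":50,"ty":-16,"tz":0,"ax":0,"ay":0,"az":0,"jaw":1},{"tx":50,"ty":-16,"tz":0,"ax":0,"ay":0,"az":0,"jaw":1},{"tx":45,"ty":-14,"tz":0,"ax":0,"ay":0,"az":0,"jaw":1}]';python3 -m jog '[{"tx":31,"ty":-10,"tz":0,"ax":0,"ay":0,"az":0,"jaw":1},{"tx":0,"ty":0,"tz":0,"ax":0,"ay":0,"az":0,"jaw":1},{"tx":0,"ty":0,"tz":0,"ax":0,"ay":0,"az":0,"jaw":1}]'; python3 - <<'E'
from h import *
go(491.3,81,168,-14)
for n in ("side","top"):
    c=capture(n);save(c,n+"2")
    for q in("countersink","chuck","handle"):
        for f in (find_in,place_of):print(n,q,f(q,n)[:2])
E
```

```text
time_s: 5.85
eef_pos: [492.2, 50.9, 168.4]
ee_rot: [-0.001, 0.787, 0.617, -0.001]
force: [0.1, 0.5, -1.7]
grip_width: 0.283
grip_force: 59.2
time_s: 6.22
eef_pos: [490.6, 81.0, 168.7]
ee_rot: [-0.0, 0.787, 0.617, -0.001]
force: [0.7, -0.6, -0.1]
grip_width: 0.288
grip_force: 59.2
t 6.22 pos [490.6  81.  168.7] tool d [0.2 0.7 0.7] yaw y -13.8 z [-0.001 -0.    -1.   ] j [-0.07  0.31  1.67 -0.    1.16  0.17] F [ 0.7 -0.6 -0.1] gw 0.288 gf 59.2
rotvec [-0.001  0.     0.003]
side countersink [{'centre': [275.0, 254.3], 'conf': 0.88}]
side countersink [{'centre': [274.7, 247.7], 'conf': 0.53}]
side chuck [{'centre': [278.8, 301.4], 'conf': 0.72}, {'centre': [272.6, 254.2], 'conf': 0.42}]
side chuck [{'centre': [281.7, 306.2], 'conf': 0.92}]
side handle [{'centre': [204.2, 288.8], 'conf': 0.73}]
side handle []
top countersink []
top countersink []
top chuck [{'centre': [295.8, 277.6], 'conf': 0.79}]
top chuck [{'centre': [273.7, 276.9], 'conf': 0.85}]
top handle []
top handle []
```

View pics/side2.png

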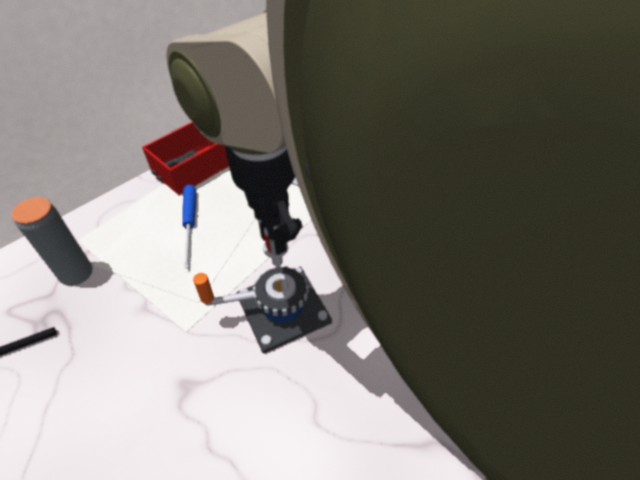

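The side view shows the tool held over the chuck, with its shank near (277,258) and the bore at (281,287). I compare a zoomed crop against the projected axes.

```bash
cat >> h.py <<'E'
def proj(c,p):
    T=np.array(c["camera_from_world"]);q=T[:3,:3]@np.array(p)+T[:3,3]
    x,y=q[0]/-q[2],-q[1]/-q[2];k=1+c["k1"]*(x*x+y*y);return np.array([c["fx"]*x*k+c["cx"],c["fy"]*y*k+c["cy"]])
E
python3 - <<'E'
from h import *
c=capture("side");P=sense()["eef_pos"]
z0=P[2]-9.8
u0,v0=220,210;s=6
im=cv2.resize(c["color"][v0:v0+100,u0:u0+120,::-1],None,fx=s,fy=s,interpolation=cv2.INTER_CUBIC)
def pt(p,col):
    q=(proj(c,p)-[u0,v0]+.5)*s;cv2.circle(im,tuple(int(x) for x in q),3,col,-1);return np.round(proj(c,p),1)
for z in(0,-40):print(pt((P[0],P[1],z0+z),(0,255,0)))
print(pt((491.3,81,70),(255,0,255)))
a=np.linspace(0,6.28,24)
for t in a:pt((491.3+23*np.cos(t),81+23*np.sin(t),70),(255,0,255)); pt((P[0]+18*np.cos(t),P[1]+18*np.sin(t),z0),(0,255,0))
cv2.imwrite("pics/crop2.png",im)
E
```

```text
[274.3 248.5]
[276.7 266. ]
[279.3 285.1]
```

View pics/crop2.png

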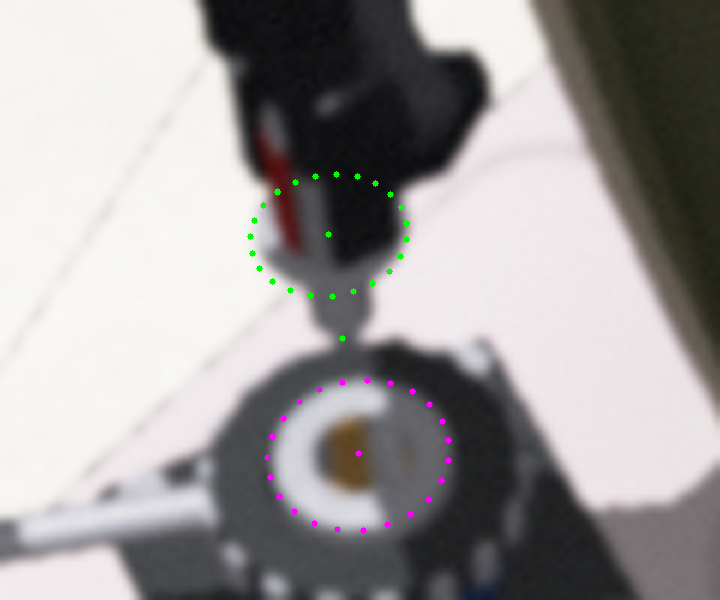

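The rim overlay fits and the shank lies on the predicted axis. I lower it into the bore and watch the force.

```bash
python3 -m jog '[{"tx":0,"ty":0.7,"tz":20,"ax":0,"ay":0,"az":0,"jaw":1},{"tx":0,"ty":0,"tz":22,"ax":0,"ay":0,"az":0,"jaw":1},{"tx":0,"ty":0,"tz":8,"ax":0,"ay":0,"az":0,"jaw":1},{"tx":0,"ty":0,"tz":5,"ax":0,"ay":0,"az":0,"jaw":1},{"tx":0,"ty":0,"tz":5,"ax":0,"ay":0,"az":0,"jaw":1}]'; python3 -m jog '[{"tx":0,"ty":0,"tz":5,"ax":0,"ay":0,"az":0,"jaw":1},{"tx":0,"ty":0,"tz":5,"ax":0,"ay":0,"az":0,"jaw":1},{"tx":0,"ty":0,"tz":0,"ax":0,"ay":0,"az":0,"jaw":1}]'; python3 -c "
from h import *
go(491.3,81,80,-14);print(sense()['wrist_torque'])"
```

```text
time_s: 7.6
eef_pos: [491.9, 81.3, 109.6]
ee_rot: [0.0, 0.787, 0.617, 0.0]
force: [0.2, 0.3, -1.7]
grip_width: 0.281
grip_force: 59.2
time_s: 7.98
eef_pos: [491.3, 81.3, 99.0]
ee_rot: [-0.0, 0.787, 0.617, -0.0]
force: [0.1, 0.2, -1.8]
grip_width: 0.283
grip_force: 59.2
t 7.97 pos [491.3  81.3  99. ] tool d [-0.3  0.1 19. ] yaw y -13.8 z [-0.001  0.    -1.   ] j [-0.07  0.41  1.74  0.    0.99  0.17] F [ 0.1  0.2 -1.8] gw 0.283 gf 59.2
rotvec [-0.001  0.     0.003]
[-0.00507407 -0.03742941 -0.03783186]
```

No contact force with the shank about 20 mm into the bore, so I continue down.

```bash
python3 -m jog '[{"tx":0,"ty":0,"tz":5,"ax":0,"ay":0,"az":0,"jaw":1},{"tx":0,"ty":0,"tz":5,"ax":0,"ay":0,"az":0,"jaw":1},{"tx":0,"ty":0,"tz":4,"ax":0,"ay":0,"az":0,"jaw":1},{"tx":0,"ty":0,"tz":2,"ax":0,"ay":0,"az":0,"jaw":1},{"tx":0,"ty":0,"tz":0,"ax":0,"ay":0,"az":0,"jaw":1}]'; python3 -m jog '[{"tx":0,"ty":0,"tz":1,"ax":0,"ay":0,"az":0,"jaw":1},{"tx":0,"ty":0,"tz":1,"ax":0,"ay":0,"az":0,"jaw":1},{"tx":0,"ty":0,"tz":0,"ax":0,"ay":0,"az":0,"jaw":1}]'
```

```text
time_s: 8.6
eef_pos: [491.5, 81.3, 83.2]
ee_rot: [-0.0, 0.787, 0.617, -0.0]
force: [0.3, 0.5, -0.8]
grip_width: 0.285
grip_force: 59.2
time_s: 8.98
eef_pos: [491.5, 81.3, 81.3]
ee_rot: [-0.0, 0.787, 0.617, -0.0]
force: [-1.3, 0.1, -2.1]
grip_width: 0.288
grip_force: 59.2
```

```bash
python3 -m jog '[{"tx":0,"ty":0,"tz":1,"ax":0,"ay":0,"az":0,"jaw":1},{"tx":0,"ty":0,"tz":1,"ax":0,"ay":0,"az":0,"jaw":1},{"tx":0,"ty":0,"tz":0,"ax":0,"ay":0,"az":0,"jaw":1}]'; python3 -m jog '[{"tx":0,"ty":0,"tz":1,"ax":0,"ay":0,"az":0,"jaw":1},{"tx":0,"ty":0,"tz":0,"ax":0,"ay":0,"az":0,"jaw":1}]'
```

```text
time_s: 9.35
eef_pos: [491.5, 81.3, 79.8]
ee_rot: [0.0, 0.787, 0.617, 0.0]
force: [-2.6, 0.6, 5.9]
grip_width: 0.286
grip_force: 59.9
time_s: 9.6
eef_pos: [491.6, 81.3, 79.8]
ee_rot: [0.0, 0.787, 0.617, 0.0]
force: [-7.2, -0.7, 15.8]
grip_width: 0.283
grip_force: 61.0
```

Contact came at TCP z 79.8, exactly the expected seating height. I release and retreat.

```bash
python3 -m jog '[{"tx":0,"ty":0,"tz":-1,"ax":0,"ay":0,"az":0,"jaw":0.3},{"tx":0,"ty":0,"tz":0,"ax":0,"ay":0,"az":0,"jaw":-0.3},{"tx":0,"ty":0,"tz":0,"ax":0,"ay":0,"az":0,"jaw":-1},{"tx":0,"ty":0,"tz":0,"ax":0,"ay":0,"az":0,"jaw":-1},{"tx":0,"ty":0,"tz":0,"ax":0,"ay":0,"az":0,"jaw":-1}]' 20; python3 -m jog '[{"tx":0,"ty":0,"tz":-10,"ax":0,"ay":0,"az":0,"jaw":-1},{"tx":0,"ty":0,"tz":-30,"ax":0,"ay":0,"az":0,"jaw":-1},{"tx":0,"ty":0,"tz":-50,"ax":0,"ay":0,"az":0,"jaw":-1},{"tx":0,"ty":0,"tz":-40,"ax":0,"ay":0,"az":0,"jaw":-1},{"tx":0,"ty":0,"tz":0,"ax":0,"ay":0,"az":0,"jaw":-1}]'; python3 - <<'E'
from h import *
np.set_printoptions(precision=1,suppress=True)
go(551,171,210)
c=capture("side");W=cloud(c)
u0,v0=190,220;s=6
im=cv2.resize(c["color"][v0:v0+100,u0:u0+130,::-1],None,fx=s,fy=s,interpolation=cv2.INTER_CUBIC)
for p in [(491.3,81,z) for z in(70,74,108,126)]+[(551,171,121),(551,171,67)]:
    q=(proj(c,p)-[u0,v0]+.5)*s;cv2.circle(im,tuple(int(x) for x in q),3,(0,255,0),-1)
cv2.imwrite("pics/crop3.png",im)
m=(np.hypot(W[...,0]-551,W[...,1]-171)<25)&(W[...,2]>112)&(W[...,2]<128);print(W[m].mean(0),m.sum())
m=(np.hypot(W[...,0]-491,W[...,1]-81)<22)&(W[...,2]>80)&(W[...,2]<140);print(W[m].mean(0),np.nanmax(W[m][:,2]),m.sum())
E
```

```text
time_s: 10.22
eef_pos: [491.5, 81.3, 79.2]
ee_rot: [-0.0, 0.787, 0.617, -0.0]
force: [-0.7, 0.1, 0.6]
grip_width: 1.002
grip_force: 0.0
time_s: 10.85
eef_pos: [492.7, 81.3, 212.7]
ee_rot: [0.002, 0.787, 0.617, 0.002]
force: [-0.9, 0.1, -0.5]
grip_width: 1.0
grip_force: 0.0
t 10.85 pos [492.7  81.3 212.7] tool d [101.   35.2   3. ] yaw y -13.8 z [ 0. -0. -1.] j [-0.1  0.3  1.6  0.   1.3  0.2] F [-0.9  0.1 -0.5] gw 1.0 gf 0.0
[549.8 172.2 119.1] 189
[486.   85.2 104.8] 127.11766487002497 384
```

View pics/crop3.png

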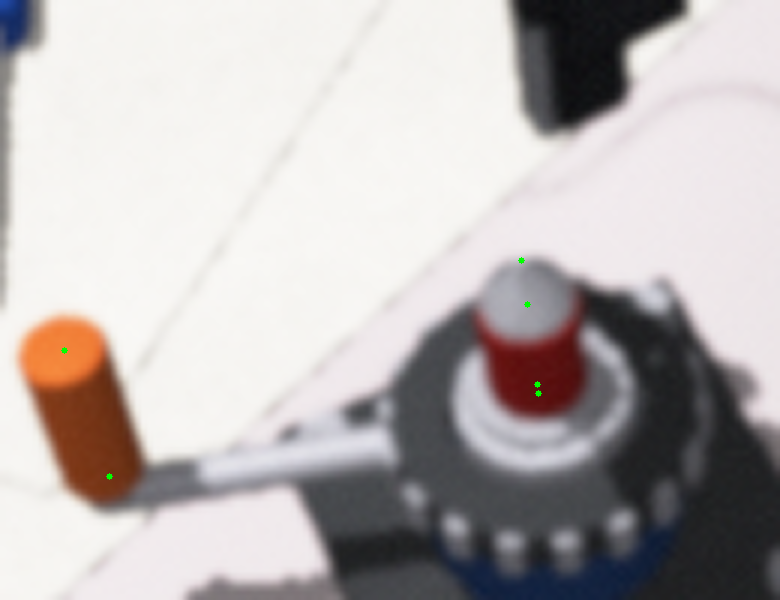

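The countersink is seated upright, with its flange on the rim near (280,285) in the full picture. The handle is still at about (551,172). I turn the hand so the closing line follows the mean tangent (yaw about -70°), then go over the handle.

```bash
python3 -m jog '[{"tx":20,"ty":7,"tz":0,"ax":0,"ay":0,"az":0.165,"jaw":-1},{"tx":0,"ty":0,"tz":0,"ax":0,"ay":0,"az":0.165,"jaw":-1},{"tx":0,"ty":0,"tz":0,"ax":0,"ay":0,"az":0.165,"jaw":-1},{"tx":0,"ty":0,"tz":0,"ax":0,"ay":0,"az":0.165,"jaw":-1},{"tx":0,"ty":0,"tz":0,"ax":0,"ay":0,"az":0.165,"jaw":-1}]';python3 -m jog '[{"tx":0,"ty":0,"tz":0,"ax":0,"ay":0,"az":0.165,"jaw":-1},{"tx":0,"ty":0,"tz":0,"ax":0,"ay":0,"az":0,"jaw":-1}]'; python3 -c "
from h import *
go(551,172,180,-70)"
```

```text
time_s: 11.52
eef_pos: [502.5, 99.1, 208.0]
ee_rot: [-0.0, 0.969, 0.247, -0.001]
force: [0.1, -0.2, -0.1]
grip_width: 0.997
grip_force: 0.0
time_s: 11.78
eef_pos: [502.6, 99.1, 208.3]
ee_rot: [-0.0, 0.985, 0.17, -0.001]
force: [-0.4, -0.8, -0.4]
grip_width: 0.998
grip_force: 0.0
t 11.78 pos [502.6  99.1 208.3] tool d [ 70.1 -52.5  28.2] yaw y -70.4 z [-0.002  0.    -1.   ] j [-0.03  0.31  1.57 -0.    1.27  1.2 ] F [-0.4 -0.8 -0.4] gw 0.998 gf 0.0
rotvec [-0.001  0.002 -0.008]
```

```bash
python3 -m jog '[{"tx":35,"ty":-26,"tz":8,"ax":0,"ay":0,"az":0,"jaw":-1},{"tx":35,"ty":-26.5,"tz":20,"ax":0,"ay":0,"az":0,"jaw":-1},{"tx":0,"ty":0,"tz":30,"ax":0,"ay":0,"az":0,"jaw":-1},{"tx":0,"ty":0,"tz":0,"ax":0,"ay":0,"az":0,"jaw":-1}]'; python3 -c "
from h import *
go(551,172,84,-70)"
```

```text
time_s: 12.28
eef_pos: [550.2, 172.0, 148.8]
ee_rot: [-0.0, 0.985, 0.171, -0.003]
force: [-0.4, -0.4, -0.2]
grip_width: 1.001
grip_force: 0.0
t 12.28 pos [550.2 172.  148.8] tool d [ 1.1  0.3 64.8] yaw y -70.3 z [-0.006 -0.001 -1.   ] j [ 0.1   0.5   1.45 -0.    1.2   1.33] F [-0.4 -0.4 -0.2] gw 1.001 gf 0.0
rotvec [-0.001  0.006 -0.006]
```

```bash
python3 -m jog '[{"tx":0.5,"ty":0,"tz":20,"ax":0,"ay":0,"az":0,"jaw":-1},{"tx":0.5,"ty":0,"tz":25,"ax":0,"ay":0,"az":0,"jaw":-1},{"tx":0,"ty":0,"tz":20,"ax":0,"ay":0,"az":0,"jaw":-1},{"tx":0,"ty":0,"tz":0,"ax":0,"ay":0,"az":0,"jaw":-1}]';python3 -m jog '[{"tx":0,"ty":0,"tz":0,"ax":0,"ay":0,"az":0,"jaw":0},{"tx":0,"ty":0,"tz":0,"ax":0,"ay":0,"az":0,"jaw":1},{"tx":0,"ty":0,"tz":0,"ax":0,"ay":0,"az":0,"jaw":1},{"tx":0,"ty":0,"tz":0,"ax":0,"ay":0,"az":0,"jaw":1},{"tx":0,"ty":0,"tz":0,"ax":0,"ay":0,"az":0,"jaw":1}]' 40; python3 - <<'E'
from h import *
go(551,172,84,-70)
w,a,b,c=sense()["ee_rot"];R=Ro.from_quat([a,b,c,w]).as_matrix()
C=np.array([491.3,81.2]);p=sense()["eef_pos"];d=p[:2]-C;th=np.arctan2(d[1],d[0]);print(np.hypot(*d),np.degrees(th))
prev=p.copy()
for k in range(1,15):
    t=th-.1*k;q=np.array([C[0]+110*np.cos(t),C[1]+110*np.sin(t),p[2]]);print(k,np.round(R.T@(q-prev),1),np.round(q,0));prev=q
E
```

```text
time_s: 12.78
eef_pos: [552.2, 171.8, 86.3]
ee_rot: [-0.0, 0.986, 0.17, -0.001]
force: [0.1, -0.2, 0.1]
grip_width: 1.0
grip_force: 0.0
time_s: 13.4
eef_pos: [552.7, 172.2, 86.8]
ee_rot: [0.0, 0.986, 0.169, 0.0]
force: [-0.9, 0.1, 6.1]
grip_width: 0.246
grip_force: 39.0
t 13.4 pos [552.7 172.2  86.8] tool d [-1.7 -0.4  2.8] yaw y -70.5 z [ 0.001 -0.    -1.   ] j [ 0.1   0.57  1.5  -0.    1.06  1.33] F [-0.9  0.1  6.1] gw 0.246 gf 39.0
rotvec [ 0.    -0.001 -0.009]
109.76648653660563 55.98130397126565
1 [6.3 9.  0. ] [562. 166.  87.]
2 [5.1 9.7 0. ] [570. 158.  87.]
3 [ 4.2 10.2  0. ] [577. 150.  87.]
4 [ 3.1 10.5  0. ] [583. 141.  87.]
5 [ 2.  10.8  0. ] [589. 132.  87.]
6 [ 1. 11.  0.] [594. 122.  87.]
7 [-0.1 11.   0. ] [597. 111.  87.]
8 [-1.2 10.9  0. ] [600. 101.  87.]
9 [-2.3 10.7  0. ] [601.  90.  87.]
10 [-3.4 10.5  0. ] [601.  79.  87.]
11 [-4.4 10.1  0. ] [600.  68.  87.]
12 [-5.4  9.6  0. ] [599.  57.  87.]
13 [-6.3  9.  -0. ] [596.  46.  87.]
14 [-7.2  8.3 -0. ] [592.  36.  87.]
```

Handle gripped (radius 109.8, as it should be). I swing 1.0 rad first.

```bash
python3 -m jog '[{"tx":6.2,"ty":9,"tz":0,"ax":0,"ay":0,"az":0,"jaw":1},{"tx":5.1,"ty":9.7,"tz":0,"ax":0,"ay":0,"az":0,"jaw":1},{"tx":4.2,"ty":10.2,"tz":0,"ax":0,"ay":0,"az":0,"jaw":1},{"tx":3.1,"ty":10.5,"tz":0,"ax":0,"ay":0,"az":0,"jaw":1},{"tx":2,"ty":10.8,"tz":0,"ax":0,"ay":0,"az":0,"jaw":1}]';python3 -m jog '[{"tx":1,"ty":11,"tz":0,"ax":0,"ay":0,"az":0,"jaw":1},{"tx":0,"ty":11,"tz":0,"ax":0,"ay":0,"az":0,"jaw":1},{"tx":-1.2,"ty":10.9,"tz":0,"ax":0,"ay":0,"az":0,"jaw":1},{"tx":-2.3,"ty":10.7,"tz":0,"ax":0,"ay":0,"az":0,"jaw":1},{"tx":-3.4,"ty":10.5,"tz":0,"ax":0,"ay":0,"az":0,"jaw":1}]'; python3 - <<'E'
from h import *
go(601,79,87,-70)
d=sense()["eef_pos"][:2]-[491.3,81.2];print(np.hypot(*d),np.degrees(np.arctan2(d[1],d[0])))
E
```

```text
time_s: 14.02
eef_pos: [589.6, 131.9, 86.9]
ee_rot: [-0.0, 0.986, 0.169, 0.001]
force: [2.4, 3.6, 6.0]
grip_width: 0.244
grip_force: 39.1
time_s: 14.65
eef_pos: [602.6, 78.4, 86.9]
ee_rot: [0.0, 0.986, 0.169, 0.002]
force: [5.4, 1.7, 3.4]
grip_width: 0.244
grip_force: 39.0
t 14.65 pos [602.6  78.4  86.9] tool d [-1.3 -1.1 -0.1] yaw y -70.5 z [ 0.004  0.    -1.   ] j [-0.06  0.63  1.41  0.    1.1   1.17] F [5.4 1.7 3.4] gw 0.244 gf 39.0
rotvec [ 0.001 -0.004 -0.009]
111.3478435999644 -1.4507356618220208
```

Going on towards the stop in smaller pieces, watching the force.

```bash
python3 -m jog '[{"tx":-4.8,"ty":9.9,"tz":0,"ax":0,"ay":0,"az":0,"jaw":1},{"tx":-2.7,"ty":4.8,"tz":0,"ax":0,"ay":0,"az":0,"jaw":1},{"tx":0,"ty":0,"tz":0,"ax":0,"ay":0,"az":0,"jaw":1}]';python3 -c "
from h import *
go(0,0,0);d=sense()['eef_pos'][:2]-[491.3,81.2];print(np.hypot(*d),np.degrees(np.arctan2(d[1],d[0])))"; python3 -m jog '[{"tx":-2.8,"ty":4.7,"tz":0,"ax":0,"ay":0,"az":0,"jaw":1},{"tx":0,"ty":0,"tz":0,"ax":0,"ay":0,"az":0,"jaw":1}]';python3 -c "
from h import *
go(0,0,0);d=sense()['eef_pos'][:2]-[491.3,81.2];print(np.hypot(*d),np.degrees(np.arctan2(d[1],d[0])))"
```

```text
time_s: 15.02
eef_pos: [601.7, 67.5, 87.1]
ee_rot: [-0.004, 0.986, 0.169, 0.005]
force: [17.2, 31.5, -1.1]
grip_width: 0.246
grip_force: 39.8
t 15.03 pos [601.7  67.5  87.1] tool d [-590.8 -136.3   81.1] yaw y -70.5 z [ 0.009  0.009 -1.   ] j [-0.09  0.62  1.42  0.01  1.09  1.14] F [17.2 31.5 -1.1] gw 0.246 gf 39.8
111.21976868802435 -7.085657086417538
time_s: 15.28
eef_pos: [598.9, 66.0, 86.9]
ee_rot: [-0.007, 0.985, 0.17, 0.004]
force: [10.1, 49.5, 2.8]
grip_width: 0.246
grip_force: 41.2
t 15.28 pos [598.9  66.   86.9] tool d [-587.3 -137.    83.1] yaw y -70.5 z [ 0.005  0.015 -1.   ] j [-0.09  0.62  1.43  0.02  1.09  1.13] F [10.1 49.5  2.8] gw 0.246 gf 41.2
108.63617465834378 -8.04064525137135
```

The force rose to 50 N at -8°, about 1.12 rad turned from about 0.23, which is the stop. I relieve the push, open and rise.

```bash
python3 -m jog '[{"tx":1,"ty":-3,"tz":0,"ax":0,"ay":0,"az":0,"jaw":1},{"tx":0,"ty":0,"tz":0,"ax":0,"ay":0,"az":0,"jaw":0.3},{"tx":0,"ty":0,"tz":0,"ax":0,"ay":0,"az":0,"jaw":-1},{"tx":0,"ty":0,"tz":0,"ax":0,"ay":0,"az":0,"jaw":-1},{"tx":0,"ty":0,"tz":0,"ax":0,"ay":0,"az":0,"jaw":-1}]' 20; python3 -m jog '[{"tx":0,"ty":0,"tz":-10,"ax":0,"ay":0,"az":0,"jaw":-1},{"tx":0,"ty":0,"tz":-30,"ax":0,"ay":0,"az":0,"jaw":-1},{"tx":0,"ty":0,"tz":-50,"ax":0,"ay":0,"az":0,"jaw":-1},{"tx":0,"ty":0,"tz":-50,"ax":0,"ay":0,"az":0,"jaw":-1},{"tx":0,"ty":0,"tz":0,"ax":0,"ay":0,"az":0,"jaw":-1}]'; python3 - <<'E'
from h import *
np.set_printoptions(precision=1,suppress=True)
go(0,0,0)
c=capture("side");W=cloud(c);print(place_of("handle","side")[:1],place_of("countersink","side")[:1])
m=(np.hypot(W[...,0]-600,W[...,1]-66)<25)&(W[...,2]>112)&(W[...,2]<128)
if m.any():
    h=W[m].mean(0);d=h[:2]-[491.3,81.2];print(h,m.sum(),np.hypot(*d),np.degrees(np.arctan2(d[1],d[0])))
im=cv2.resize(c["color"][200:330,220:380,::-1],None,fx=4,fy=4,interpolation=cv2.INTER_CUBIC)
for p in [(491.3,81,z) for z in(70,108,126)]+[(600.2,66,121)]:
    q=(proj(c,p)-[220,200]+.5)*4;cv2.circle(im,tuple(int(x) for x in q),3,(0,255,0),-1)
cv2.imwrite("pics/crop4.png",im)
E
```

```text
time_s: 15.9
eef_pos: [597.8, 59.7, 86.1]
ee_rot: [0.0, 0.986, 0.169, -0.0]
force: [-0.6, -0.4, -0.8]
grip_width: 0.959
grip_force: 0.0
time_s: 16.52
eef_pos: [599.2, 60.1, 231.2]
ee_rot: [0.001, 0.986, 0.169, 0.004]
force: [0.1, -0.3, -0.0]
grip_width: 0.998
grip_force: 0.0
t 16.52 pos [599.2  60.1 231.2] tool d [-586.8 -143.9  226.1] yaw y -70.5 z [ 0. -0. -1.] j [-0.1  0.5  1.3 -0.   1.4  1.1] F [ 0.1 -0.3 -0. ] gw 0.998 gf 0.0
[] []
```

View pics/crop4.png

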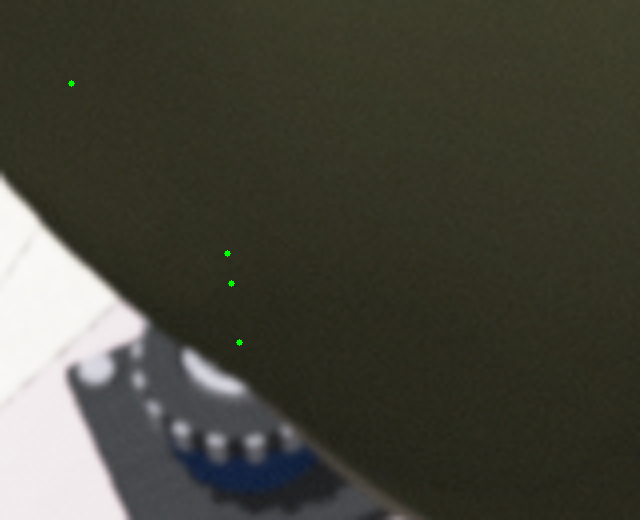

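The arm hides the chuck, so I move aside and look again.

```bash
python3 -m jog '[{"tx":-25,"ty":42,"tz":0,"ax":0,"ay":0,"az":0,"jaw":-1},{"tx":-25,"ty":42,"tz":0,"ax":0,"ay":0,"az":0,"jaw":-1},{"tx":-25,"ty":42,"tz":0,"ax":0,"ay":0,"az":0,"jaw":-1},{"tx":-25,"ty":42,"tz":0,"ax":0,"ay":0,"az":0,"jaw":-1},{"tx":-25,"ty":42,"tz":0,"ax":0,"ay":0,"az":0,"jaw":-1}]';python3 -m jog '[{"tx":0,"ty":0,"tz":0,"ax":0,"ay":0,"az":0,"jaw":-1}]' ; python3 - <<'E'
from h import *
np.set_printoptions(precision=1,suppress=True)
go(0,0,0)
for n in("side","top"):
    c=capture(n);W=cloud(c);print(n,place_of("handle",n)[:1],place_of("countersink",n)[:1])
    m=(np.hypot(W[...,0]-600,W[...,1]-66)<25)&(W[...,2]>112)&(W[...,2]<128)
    if m.any():
        h=W[m].mean(0);d=h[:2]-[491.3,81.2];print(h,m.sum(),np.hypot(*d),np.degrees(np.arctan2(d[1],d[0])))
    r=(200,220) if n=="side" else (200,200)
    im=cv2.resize(c["color"][r[0]:r[0]+130,r[1]:r[1]+160,::-1],None,fx=4,fy=4,interpolation=cv2.INTER_CUBIC)
    for p in [(491.3,81,z) for z in(70,108,126)]+[(600.2,66,121)]:
        q=(proj(c,p)-[r[1],r[0]]+.5)*4;cv2.circle(im,tuple(int(x) for x in q),3,(0,255,0),-1)
    cv2.imwrite(f"pics/crop5{n}.png",im)
E
```

```text
time_s: 17.3
eef_pos: [549.0, -180.7, 225.0]
ee_rot: [-0.001, 0.986, 0.169, -0.001]
force: [-0.3, -1.0, -0.3]
grip_width: 0.999
grip_force: 0.0
time_s: 17.42
eef_pos: [548.8, -182.0, 224.8]
ee_rot: [-0.001, 0.986, 0.167, -0.001]
force: [-0.2, -0.2, -0.4]
grip_width: 0.995
grip_force: 0.0
t 17.43 pos [ 548.8 -182.   224.8] tool d [-457.8 -352.2  226.4] yaw y -70.8 z [-0.  0. -1.] j [-0.5  0.4  1.3 -0.   1.4  0.7] F [-0.2 -0.2 -0.4] gw 0.995 gf 0.0
side [] [{'centre': [277.8, 283.2], 'conf': 0.57}]
[597.5  70.8 118.7] 152 106.70901907197258 -5.60366035495558
top [{'centre': [271.9, 202.1], 'conf': 0.8}] [{'centre': [268.0, 271.4], 'conf': 0.59}]
[598.3  68.  120.4] 151 107.77221410814204 -7.0515874511377605
```

View pics/crop5side.png

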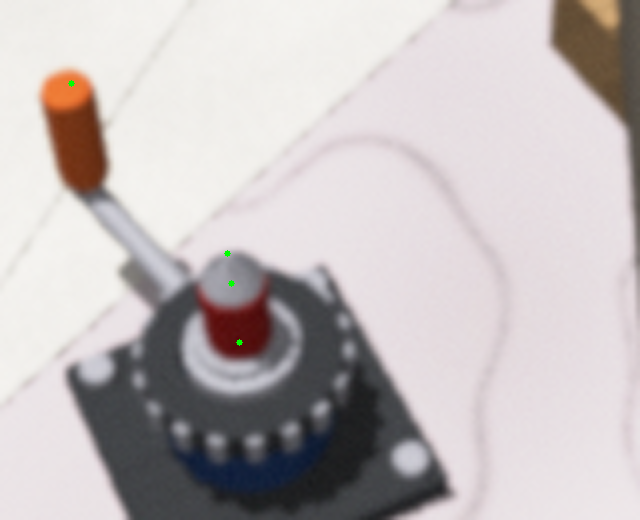

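The tool stands upright in the chuck. The lever rests at about -7°, where it stopped firmly under 50 N (5 N would have kept it moving), and the robot is clear.

```bash
python3 -c "
from rig import *
print(finish_job())"
```

```text
the job is handed in; nothing more can be done
None
```

The countersink is seated fully home in the chuck and released, the lever is swung clockwise to its stop and let go, and the job is handed in; no verdict was returned.

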